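# Load the tote and stack the tray onto its floating sockets

## Robot

A 7-joint arm with a two-finger parallel gripper is mounted at the origin on a cart in front of the work surface, level with it; the furniture and walls round the work are solid. World frame = base frame: x ahead of the robot, y to its left, z up, the work surface at z = 0. Lengths are in mm, angles in degrees, forces in N, time in s.
With the tool pointing down it reaches from about 350 to 900 mm from the base axis. Payload 8.1 kg.
Tool frame: the origin (TCP) lies at the very end of the fingers, on their centre line; the grasp point (between the pads) lies 19 mm behind it; z points along the fingers, y is the line along which they close (so a half turn about z gives the same grasp; the last joint's range is limited). The gripper opens to 92 mm and grips with 3 to 60 N. Pads are 19 mm wide; open, the fingers measure 130 mm over their backs; the gripper's body (75 mm by 190 mm) begins 47 mm behind the grasp point.
Start: joints at [60.756, 24.895, 1.432, 90.138, -0.665, 64.973, -4.303], TCP at [247.848, -573.771, 226.742] pointing down, gripper open.
Joint ranges: [-149.89, 149.89], [-25.12, 119.58], [-72.63, 75.52], [4.76, 147.25], [-75.54, 255.54], [6.69, 114.76], [-157.13, 157.13]. Speed limits (degrees/s): [127.2, 127.2, 172.46, 172.46, 180, 180, 180].

## Interface

Orientations are given as a 3x3 rotation matrix whose columns are the frame's x, y, z axes.
In Python, from plant import * gives the robot as it stands.
- The arm moves only by the shell command python3 -m crank 'ROWS' [FORCE]. ROWS is a JSON object whose one key "steps" holds one flat list of numbers, 7 for each row, row after row: the shift along the world's x, y, z in units of 60 mm (1.0 is 60 mm), then the turn, a rotation vector about the world's x, y, z in rad, then the closure, from -1 (fully open) to 1 (shut). A call has 1 to 12 rows; each row is the pose to reach, as a shift and turn from the pose commanded when the call began; what a row does not reach only later rows make up. A row lasts 1/8 s, in which the tool goes at most 62.5 mm and 10.7 degrees, less where a joint would pass 70% of its speed; a pose out of reach is approached as far as the arm can. A call with a gripper value outside its range is refused whole. The fingers move at their own pace and stop on an object; FORCE is the grip in N (left out, the last holds). Time passes only in rows, so rows that repeat a pose let the fingers close. It gives the time, the measured TCP pose, the force, the opening and the grip force at its end, in the units of the state.
- get_state(): the state, without advancing time (a new reading comes with each control period).
- get_image(name): name is "scene" or "top"; returns (picture, depth): 420x560x3 uint8, blue, green, red; 420x560 float32, mm along the optical axis (not along the pixel's ray), 0 where there is no reading.
- camera_info(name): a dict with "fovy" (degrees; the focal length in pixels is half the picture's height over the tangent of half this angle, whatever the lens; pixels are square), "cx", "cy" (the principal point, pixels), "k1" (the pictures are not rectified: a ray, as slopes to the right and down, at radius r is drawn at 1 + k1 r^2 times it, then the intrinsics apply), "R" (3x3) and "t" (3): a world point X has camera coordinates R X + t. Camera axes: x right, y down, z forward; pixel columns grow to the right and rows downward; lengths in mm; the calibration is good to about 2 mm. A picture is of the moment at which its call begins. camera_info takes no time and is no camera call.
- sign_off(): hands the job in; it is judged then, once.
The state is a dict: "time_s": time; "joint_positions": joint angles; "joint_vel": joint speeds; "joint_efforts": joint torques, N m; "eef_pos": TCP position; "tool_rot": TCP orientation; "wrist_force": force on the tool from outside, world axes, zero at the start; "moment": the same for the moment, N m; "width": opening from 0.0 (shut) to 1.0 (fully open); "grasp_force": force on a finger pad.
Only numpy, scipy, OpenCV 4.12 (cv2) and the standard library are available. Lean on these libraries where they do the work, as an engineer would, in place of code of your own. Each camera call takes 0.05 s, during which the arm holds its last target. There are 200 camera calls.

## Task

Stand the banded card pack upright inside the blue tote, then pick the orange tray up by its handle and stack it on the tote, feeling with light pressure (never over 30 N) for the loose grey collar's sockets until all four corner lugs drop in and the tray lies fully home. Let go of the tray only once it is home (do not drop it in), and leave the other things on the bench where they are.

Things in the scene. Friction and masses are not known exactly. Their poses are not given: they have to be found in the camera images.
- tote: blue open-topped tote fixed to the bench, 170 (x) x 220 (y), origin at the centre of its underside, z up; inner floor at z = 5, inside 160 x 210. On it lies the grey socket collar, a flat frame 170 x 220 x 14, top at z = 74, parallel to the tote: middle opening 136 (x) x 116 (y), four square through-holes (sockets) 20 x 20 at x = +-60, y = +-85 from its centre
- collar_nominal (a point): point on the tote's axis at the collar's top (74 above the tote's origin); it does not follow the collar. The collar floats: it slides stiffly (about 12 N) up to 9.5 mm either way along the tote's x and y, without turning or lifting, and starts anywhere up to 9 mm off in x and in y. Its place is not measured: find the sockets by feel or sight
- tray: orange open tray, 170 (x) x 220 (y) x 36 high, 4 thick, 0.3 to 0.5 kg, origin at the centre of its floor's underside, z up. Four round black lugs (15 across, last 2 mm tapering to 13) reach down to z = -11 at x = +-60, y = +-85; it stands on them (origin at 11). Either way round fits. Origin above the tote's: 74 when home (floor on collar), 85 with the lugs on top of the collar
- handle (a point): middle of the tray's black handle bar, 48 above the tray's origin; axes as the tray. The bar runs along the tray's y, 124 long, 14 thick in x, from z = 36 to z = 60 above the origin, open below between two end posts at y = +-55
- pack: white wrapped card pack with a brown band, 71 (x) x 53 (y) x 58 high, upright on the bench, 0.11 kg, origin at the centre of its underside
- white_pack: bystander: plain white card pack without a band, 71 x 53 x 64 high, origin at the centre of its underside; leave alone
- glue_stick: bystander: standing glue stick with red cap, 29 across, 96 high, origin at the centre of its underside; leave alone
- tape_measure: bystander: black tape measure, 66 x 78 x 37, origin at the centre of its underside; leave alone
- spare_tape: bystander: brown tape roll lying flat, 78 across, 36 high, origin at the centre of its underside; leave alone
- cutter: bystander: dark grey box cutter, 28 x 168 x 20, origin at the centre of its underside; leave alone
There are look-alikes about, which are no part of the job. Leave any pink look-alike of the pack alone.

How it is judged:
By the outcome, as a careful person would: the job done as asked, in the order asked, and still so for the second after the job is handed in, with the robot touching nothing.
It also fails if it takes over 70 s, if anything falls off the work surface, if the arm or the gripper's body presses on something with over 40 N, if the wrist force passes 120 N, or if a joint passes its speed limit or range.

## Working session

There is one attempt and no reset: what is moved stays moved. The work goes in short steps, Python scripts to look and compute and a shell command to move; the robot and the scene stay as the last step left them, time stands still between calls to the robot, and variables do not carry over. Pictures are saved under pics/ and viewed, at most 10 in all, crops included, and the job is handed in when it is done.

```bash
ls; mkdir -p pics; cat > h.py <<'E'
from plant import *
import numpy as np, cv2
def ray(name,u,v):
    c=camera_info(name); f=210/np.tan(np.radians(c["fovy"])/2)
    K=np.array([[f,0,c["cx"]],[0,f,c["cy"]],[0,0,1.]])
    p=cv2.undistortPoints(np.array([[[u,v]]],float),K,np.array([c["k1"],0,0,0.]))[0,0]
    R=np.array(c["R"]);t=np.array(c["t"])
    return -R.T@t, R.T@np.array([p[0],p[1],1.])
def onplane(name,u,v,z):
    o,d=ray(name,u,v); return o+d*(z-o[2])/d[2]
def atdepth(name,u,v,D):
    o,d=ray(name,u,v); return o+d*D
def cloud(name,D):
    c=camera_info(name); f=210/np.tan(np.radians(c["fovy"])/2)
    K=np.array([[f,0,c["cx"]],[0,f,c["cy"]],[0,0,1.]])
    v,u=np.mgrid[0:420,0:560]
    p=cv2.undistortPoints(np.stack([u,v],-1).reshape(-1,1,2).astype(float),K,np.array([c["k1"],0,0,0.])).reshape(420,560,2)
    P=np.dstack([p,np.ones((420,560))])*D[...,None]
    R=np.array(c["R"]);t=np.array(c["t"])
    return (P-t)@R
E
python3 - <<'E'
from h import *
for n in("scene","top"):
    im,d=get_image(n); cv2.imwrite(f"pics/{n}0.png",im); np.savez(f"{n}0.npz",im=im,d=d)
    c=camera_info(n); print(n,c["fovy"],c["k1"],-np.array(c["R"]).T@np.array(c["t"]))
s=get_state();print({k:np.round(v,2).tolist() for k,v in s.items()})
E
```

```text
pics
scene 46.553078430328284 0.021421184900304365 [-392.10341892  796.15153049 1122.65674077]
top 49.243177609378805 -0.031381075362618444 [ 219.62123244   95.45015179 1577.01038249]
{'time_s': 0.1, 'joint_positions': [60.76, 24.93, 1.43, 90.18, -0.66, 64.97, -4.3], 'joint_vel': [0.12, -0.11, -0.03, -0.23, 0.02, 0.01, -0.02], 'joint_efforts': [0.0, -66.91, 0.99, -31.51, -0.06, 0.04, 0.0], 'eef_pos': [247.65, -573.35, 226.02], 'tool_rot': [[0.92, 0.4, -0.0], [0.4, -0.92, 0.0], [-0.0, -0.0, -1.0]], 'wrist_force': [0.47, -0.38, 0.04], 'moment': [-0.03, 0.03, -0.04], 'grasp_force': 0.0, 'width': 1.0}
```

View pics/top0.png

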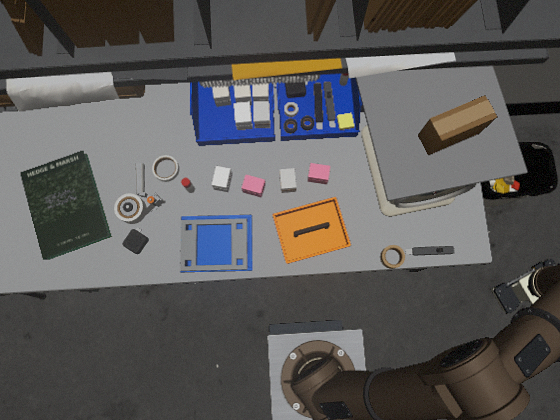

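View pics/scene0.png

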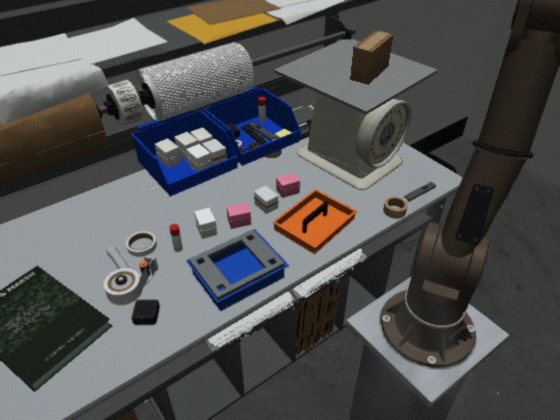

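Top view: tote with collar about (216,243), orange tray (312,230). Pack candidates are white (222,179), pink (253,185), white (288,179), pink (318,173), and the whites in the blue bin (~245,105). One crop of both views should show which has the brown band.

```bash
python3 - <<'E'
from h import *
a=np.load("top0.npz");b=np.load("scene0.npz")
A=cv2.resize(a["im"][150:205,200:340],(784,308),interpolation=cv2.INTER_CUBIC)
B=cv2.resize(b["im"][165:240,185:325],(532,285),interpolation=cv2.INTER_CUBIC)
B=cv2.copyMakeBorder(B,0,0,0,252,cv2.BORDER_CONSTANT)
cv2.imwrite("pics/crop.png",np.vstack([A,B]))
im,d=a["im"],a["d"];P=cloud("top",d)
hsv=cv2.cvtColor(im,cv2.COLOR_BGR2HSV)
def rep(n,m):
    m=m.astype(np.uint8)
    cs,_=cv2.findContours(m,cv2.RETR_EXTERNAL,cv2.CHAIN_APPROX_NONE)
    for c in cs:
        if cv2.contourArea(c)<60: continue
        mk=np.zeros(m.shape,np.uint8);cv2.drawContours(mk,[c],-1,1,-1)
        q=P[(mk>0)&(m>0)]; xy=q[:,:2].astype(np.float32)
        r=cv2.minAreaRect(xy); mm=cv2.moments(c)
        print(n,"px",int(mm["m10"]/mm["m00"]),int(mm["m01"]/mm["m00"]),"z",np.round(np.percentile(q[:,2],[5,50,95])),"rect",np.round(r[0],1),np.round(r[1],1),round(r[2],1))
H,S,V=[hsv[...,i] for i in range(3)]; z=P[...,2]
roi=np.zeros(z.shape,bool); roi[145:275,120:470]=1
rep("orange",roi&(H>5)&(H<22)&(S>170)&(V>120))
rep("high45-72",roi&(z>45)&(z<69)&(P[...,0]>0)&(P[...,0]<900))
rep("collar",roi&(z>66)&(z<82)&(np.arange(560)[None]<260)&(np.arange(420)[:,None]>205))
rep("all",roi&(z>12))
print(P[205:285:10,216,:].round(0).tolist())
E
```

```text
orange px 311 229 z [10. 17. 49.] rect [409.4 -16. ] [366.3 244. ] 3.2
high45-72 px 234 231 z [53. 59. 66.] rect [464.1 307.8] [237.8 189.5] 87.1
high45-72 px 424 201 z [56. 63. 68.] rect [ 556.9 -399.7] [ 17.9 107.9] 8.0
high45-72 px 132 206 z [47. 52. 62.] rect [606.5 566.3] [ 99.9 143.2] 0.2
high45-72 px 253 183 z [51. 58. 64.] rect [659.4 175.3] [69.9 54.1] 70.2
high45-72 px 287 178 z [52. 58. 64.] rect [671.7  54.7] [72.  52.1] 1.3
high45-72 px 221 177 z [53. 64. 68.] rect [690.9 284. ] [54.  72.7] 74.3
high45-72 px 318 171 z [52. 59. 64.] rect [690.4 -51.7] [70.1 54.3] 77.9
collar px 213 244 z [69. 74. 80.] rect [457.9 314.4] [223.8 174.1] 87.9
all px 432 250 z [13. 17. 23.] rect [ 332.3 -196.2] [ 63.3 622. ] 15.3
all px 392 256 z [17. 35. 42.] rect [ 382.6 -281. ] [76.7 76.8] 83.7
all px 134 241 z [21. 36. 42.] rect [349.4 367.8] [599.3  70. ] 57.9
all px 216 243 z [54. 73. 80.] rect [391.8 260.1] [343.5 330.2] 87.6
all px 310 229 z [13. 18. 66.] rect [409.8 -17.4] [366.7 247.4] 3.3
all px 187 184 z [ 17.  90. 101.] rect [447.6 257.9] [559.2  28.6] 32.5
all px 253 185 z [23. 57. 64.] rect [456.2 158.1] [482.1  84.2] 4.9
all px 287 179 z [30. 58. 65.] rect [463.3  61. ] [ 54.5 489.2] 88.3
all px 221 178 z [23. 64. 70.] rect [468.7 215.1] [546.8  79.8] 17.4
all px 318 172 z [29. 58. 64.] rect [464.1   1.3] [ 71.2 519.2] 76.8
all px 136 199 z [20. 47. 60.] rect [439.8 405.7] [737.7 186.7] 40.4
all px 165 167 z [15. 23. 30.] rect [517.4 288.8] [704.2  90.5] 40.3
all px 418 174 z [ 16. 364. 370.] rect [ 542.5 -134.2] [338.3 716.6] 29.3
[[606.0, 313.0, 3.0], [558.0, 307.0, 56.0], [533.0, 315.0, 8.0], [498.0, 317.0, 4.0], [463.0, 318.0, 4.0], [429.0, 319.0, 3.0], [386.0, 310.0, 78.0], [360.0, 321.0, 5.0]]
```

View pics/crop.png

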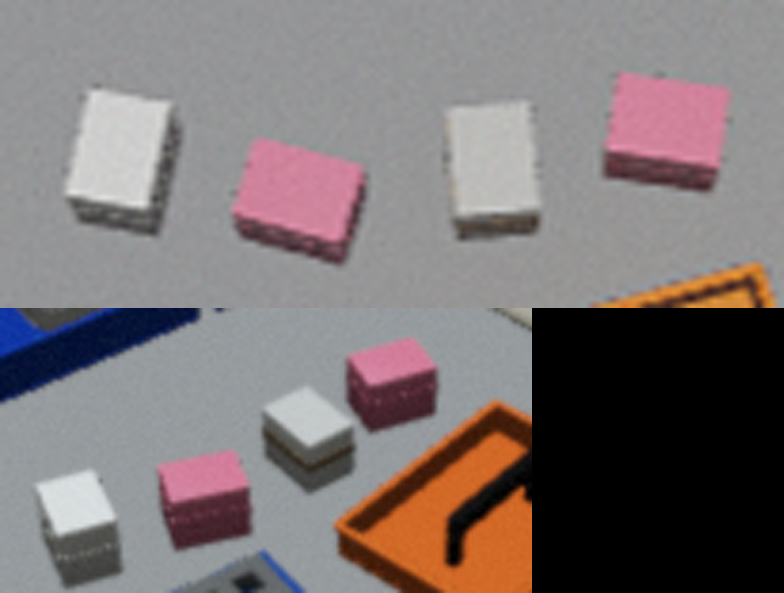

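The crop shows the banded pack is the white one at top (288,179): its brown band is visible in scene view at about (265,198). The white at (222,179) has no band (the 64 high one) and the others are pink. Next, precise measurements.

```bash
cat >> h.py <<'E'
def rect_from(P,m):
    q=P[m]; r=cv2.minAreaRect(q[:,:2].astype(np.float32)); return np.round(r[0],1),np.round(r[1],1),round(r[2],1),len(q),np.round(np.median(q,0),1)
def planepts(name,m,z):
    v,u=np.nonzero(m); return np.array([onplane(name,a,b,z)[:2] for a,b in zip(u,v)],np.float32)
def big(m):
    n,l,s,_=cv2.connectedComponentsWithStats(m.astype(np.uint8)); return l==1+np.argmax(s[1:,4])
E
python3 - <<'E'
from h import *
for n in("top","scene"):
    a=np.load(n+"0.npz");im,d=a["im"],a["d"];P=cloud(n,d);P[d==0]=np.nan
    z=P[...,2];X=P[...,0];Y=P[...,1];H,S,V=cv2.split(cv2.cvtColor(im,cv2.COLOR_BGR2HSV))
    near=lambda x,y,r:(abs(X-x)<r)&(abs(Y-y)<r)
    print("==",n)
    m=near(672,55,55)&(z>50)&(z<66)&(V>150)&(S<40); m=big(m)
    print("pack top",[np.round(t,1) for t in cv2.minAreaRect(planepts(n,m,58))])
    # collar
    m=near(458,314,140)&(z>66)&(z<82)&(S<60); m=big(m)
    print("collar outer",[np.round(t,1) for t in cv2.minAreaRect(planepts(n,m,74))], m.sum())
    f=cv2.findContours(m.astype(np.uint8),cv2.RETR_CCOMP,cv2.CHAIN_APPROX_NONE)
    for c,h in zip(*[f[0],f[1][0]]):
        if h[3]>=0 and cv2.contourArea(c)>8:
            mk=np.zeros(m.shape,np.uint8);cv2.drawContours(mk,[c],-1,1,-1);mk[m]=0
            mo=cv2.moments(mk,True);print("  hole",int(mo["m00"]),np.round([mo["m10"]/mo["m00"],mo["m01"]/mo["m00"]],1),onplane(n,mo["m10"]/mo["m00"],mo["m01"]/mo["m00"],74)[:2].round(1),[np.round(t,1) for t in cv2.minAreaRect(planepts(n,mk,74))])
    # tray: rim outline at z=47
    m=near(415,0,170)&(H>3)&(H<22)&(S>150); m=cv2.morphologyEx(m.astype(np.uint8),cv2.MORPH_CLOSE,np.ones((5,5)))>0; m=big(m)
    r=m&(z>38)&(z<56); print("tray rim",[np.round(t,1) for t in cv2.minAreaRect(P[r][:,:2].astype(np.float32))],r.sum())
    print("tray whole@47",[np.round(t,1) for t in cv2.minAreaRect(planepts(n,m,47))])
    m=near(412,0,100)&(z>62)&(z<80)&(V<70); m=big(m)
    print("bar@71",[np.round(t,1) for t in cv2.minAreaRect(planepts(n,m,71))],"cloud",rect_from(P,m))
    if n=="top":
        m=(z>355)&(z<375); q=P[big(m)]; print("plate",[np.round(t,1) for t in cv2.minAreaRect(q[:,:2].astype(np.float32))],cv2.boxPoints(cv2.minAreaRect(q[:,:2].astype(np.float32))).round())
    for t,(x,y) in dict(white=(690,284),p1=(659,175),p2=(690,-52)).items():
        m=big(near(x,y,50)&(z>50)&(z<70)); print(t,[np.round(k,1) for k in cv2.minAreaRect(planepts(n,m,60))])
E
```

```text
== top
pack top [array([672.8,  54.9]), array([69.1, 51.7]), np.float64(1.7)]
collar outer [array([456.2, 316.8]), array([217.7, 169.8]), np.float64(87.7)] 1740
  hole 31 [188.1 262.5] [400.2 401.8] [array([400. , 400.7]), array([16.6, 16.5]), np.float64(86.4)]
  hole 38 [239.6 261.7] [392.1 232.5] [array([391.1, 232.8]), array([16.5, 20. ]), np.float64(87.4)]
  hole 29 [188.6 227.1] [518.5 397.5] [array([518.8, 397.7]), array([17.2, 13.6]), np.float64(86.4)]
  hole 38 [239.  225.8] [512.3 229.1] [array([513.2, 229.1]), array([20.3, 17. ]), np.float64(86.4)]Traceback (most recent call last):
  File "<stdin>", line 16, in <module>
  File "h.py", line 24, in planepts
    v,u=np.nonzero(m); return np.array([onplane(name,a,b,z)[:2] for a,b in zip(u,v)],np.float32)
                                        ~~~~~~~^^^^^^^^^^^^
  File "h.py", line 10, in onplane
    o,d=ray(name,u,v); return o+d*(z-o[2])/d[2]
        ~~~^^^^^^^^^^
  File "h.py", line 4, in ray
    c=camera_info(name); f=210/np.tan(np.radians(c["fovy"])/2)
ValueError: time passes only in moves, steps and waits
```

```bash
sed -i 's/^import numpy as np, cv2/import numpy as np, cv2, functools\ncamera_info=functools.lru_cache(camera_info)/' h.py
sed -i 's/    v,u=np.nonzero(m); return.*/    v,u=np.nonzero(m); c=camera_info(name); q=cloud(name,np.ones((420,560)))[v,u]; o=-np.array(c["R"]).T@np.array(c["t"]); d=q-o; return (o+d*((z-o[2])\/d[:,2:]))[:,:2].astype(np.float32)/' h.py
cat > m.py <<'E'
from h import *
for n in("top","scene"):
    a=np.load(n+"0.npz");im,d=a["im"],a["d"];P=cloud(n,d);P[d==0]=np.nan
    z=P[...,2];X=P[...,0];Y=P[...,1];H,S,V=cv2.split(cv2.cvtColor(im,cv2.COLOR_BGR2HSV))
    near=lambda x,y,r:(abs(X-x)<r)&(abs(Y-y)<r)
    mar=lambda q:[np.round(t,1).tolist() for t in cv2.minAreaRect(q.astype(np.float32))]
    print("==",n)
    m=near(672,55,55)&(z>50)&(z<66)&(V>130)&(S<50); m=big(m)
    print("pack top",mar(planepts(n,m,58)))
    m=near(458,314,140)&(z>66)&(z<82)&(S<60); m=big(m)
    print("collar outer",mar(planepts(n,m,74)))
    f=cv2.findContours(m.astype(np.uint8),cv2.RETR_CCOMP,cv2.CHAIN_APPROX_NONE)
    for c,h in zip(f[0],f[1][0]):
        if h[3]>=0 and cv2.contourArea(c)>8:
            mk=np.zeros(m.shape,np.uint8);cv2.drawContours(mk,[c],-1,1,-1);mk[m]=0
            print("  hole",mk.sum(),planepts(n,mk,74).mean(0).round(1),mar(planepts(n,mk,74)))
    m=near(458,314,140)&(H>100)&(H<130)&(S>150)&(z>45)&(z<66); 
    if n=="top": print("tote rim blue@60",mar(planepts(n,near(458,314,150)&(H>100)&(H<130)&(S>150)&(z>50)&(z<72),60)),m.sum())
    m=near(415,0,170)&(H>3)&(H<22)&(S>150); m=cv2.morphologyEx(m.astype(np.uint8),cv2.MORPH_CLOSE,np.ones((5,5)))>0; m=big(m)
    r=m&(z>38)&(z<56); print("tray rim",mar(P[r][:,:2]),r.sum())
    print("tray whole@47",mar(planepts(n,m,47)))
    m=near(412,0,100)&(z>62)&(z<80)&(V<70); m=big(m)
    q=planepts(n,m,71);print("bar@71",mar(q),q.mean(0),np.median(z[m]))
    if n=="top":
        m=(z>355)&(z<375); q=P[big(m)][:,:2].astype(np.float32); print("plate",cv2.boxPoints(cv2.minAreaRect(q)).round().tolist())
    for t,(x,y) in dict(white=(690,284),p1=(659,175),p2=(690,-52)).items():
        m=big(near(x,y,50)&(z>50)&(z<70)); print(t,mar(planepts(n,m,60)))
E
python3 m.py
```

```text
== top
pack top [[672.5, 54.8], [69.7, 51.7], 1.5]
collar outer [[456.2, 316.8], [217.7, 169.8], 87.7]
  hole 31 [400.2 401.8] [[400.0, 400.7], [16.6, 16.5], 86.4]
  hole 38 [392.1 232.5] [[391.1, 232.8], [16.5, 20.0], 87.4]
  hole 29 [518.5 397.5] [[518.8, 397.7], [17.2, 13.6], 86.4]
  hole 38 [512.3 229.1] [[513.2, 229.1], [20.3, 17.0], 86.4]
  hole 1433 [454.9 315. ] [[456.9, 315.9], [117.0, 138.1], 88.4]
tote rim blue@60 [[462.0, 309.0], [233.1, 188.0], 87.8] 462
tray rim [[489.7, -12.4], [176.9, 225.6], 12.0] 528
tray whole@47 [[489.6, -12.1], [176.3, 226.2], 12.0]
bar@71 [[487.8, -11.0], [12.1, 119.0], 12.5] [487.4368   -10.420633] 70.6228065815566
plate [[500.0, -200.0], [556.0, -605.0], [929.0, -554.0], [874.0, -150.0]]
white [[690.4, 284.0], [55.2, 74.8], 76.1]
p1 [[659.1, 174.9], [71.3, 53.4], 70.7]
p2 [[689.3, -51.5], [69.8, 54.6], 76.5]
== scene
pack top [[672.6, 54.3], [69.0, 54.4], 2.4]
collar outer [[454.8, 316.6], [219.3, 176.2], 87.8]
  hole 32 [396.6 403.8] [[397.3, 404.3], [16.9, 18.6], 3.9]
  hole 23 [390.3 234.8] [[390.1, 234.4], [16.3, 14.3], 77.5]
  hole 20 [516.5 397.6] [[516.4, 397.6], [12.2, 15.4], 3.6]
  hole 1337 [450.2 318.1] [[453.6, 316.6], [116.9, 134.3], 87.9]
  hole 14 [509.4 229.6] [[509.5, 230.3], [12.9, 14.3], 10.7]
tray rim [[488.6, -11.9], [181.3, 233.1], 11.6] 587
tray whole@47 [[481.3, -4.8], [188.2, 247.4], 11.9]
bar@71 [[483.8, -10.6], [19.4, 132.2], 12.9] [484.8281     -9.1682625] 71.22333652017976
white [[688.7, 285.0], [55.5, 87.8], 74.8]
p1 [[653.8, 177.9], [69.9, 64.2], 70.6]
p2 [[683.7, -51.7], [74.2, 65.8], 77.3]
```

```bash
python3 -m crank '{"steps":[1.4,6.2,0,0,0,-0.38,-0.65, 1.4,6.2,0,0,0,-0.38,-0.65, 1.4,6.2,0,0,0,-0.38,-0.65, 1.4,6.2,0,0,0,-0.38,-0.65, 1.4,6.2,0,0,0,-0.38,-0.65, 1.4,6.2,0,0,0,-0.38,-0.65, 1.4,6.2,0,0,0,-0.38,-0.65, 4.2,8.4,0,0,0,-0.38,-0.65, 7.08,10.47,0,0,0,-0.38,-0.65, 7.08,10.47,0,0,0,-0.38,-0.65, 7.08,10.47,0,0,0,-0.38,-0.65, 7.08,10.47,0,0,0,-0.38,-0.65]}' 10
```

```text
time_s: 1.6
eef_pos: [583.0, -13.8, 226.3]
tool_rot: [[1.0, 0.026, -0.0], [0.026, -1.0, -0.001], [-0.001, 0.001, -1.0]]
wrist_force: [-0.2, -0.6, 0.3]
width: 0.822
grasp_force: 0.0
```

```bash
python3 -m crank '{"steps":[1.4,1.1,0,0,0,0,-0.65, 1.4,1.1,0,0,0,0,-0.65, 1.4,1.1,-1,0,0,0,-0.65, 1.4,1.1,-1.5,0,0,0,-0.65, 1.4,1.1,-1.5,0,0,0,-0.65,1.4,1.1,-1.5,0,0,0,-0.65]}'; python3 - <<'E'
from h import *
s=get_state();print(s["eef_pos"],s["tool_rot"],s["joint_positions"])
E
```

```text
time_s: 2.35
eef_pos: [666.3, 51.9, 138.1]
tool_rot: [[1.0, 0.027, 0.002], [0.027, -1.0, 0.0], [0.002, -0.0, -1.0]]
wrist_force: [-0.6, -0.1, 0.9]
width: 0.825
grasp_force: 0.0
[666.31079015  51.8696227  138.0673058 ] [[ 9.99634288e-01  2.69926266e-02  1.63940495e-03]
 [ 2.69925705e-02 -9.99635633e-01  5.63809399e-05]
 [ 1.64032947e-03 -1.21085671e-05 -9.99998655e-01]] [   0.5676316    34.20869784  -15.07672338   88.42038216    9.88568486
   58.58687177 -105.62115669]
```

```bash
python3 -m crank '{"steps":[0.1,0.045,-0.5,0,0,0,-0.65, 0.1,0.045,-1.2,0,0,0,-0.65, 0.1,0.045,-1.7,0,0,0,-0.65, 0.1,0.045,-1.97,0,0,0,-0.65, 0.1,0.045,-1.97,0,0,0,-0.65, 0.1,0.045,-1.97,0,0,0,0.2, 0.1,0.045,-1.97,0,0,0,0.2, 0.1,0.045,-1.97,0,0,0,0.2,0.1,0.045,-1.97,0,0,0,0.2]}' 12
```

```text
time_s: 3.48
eef_pos: [672.0, 55.3, 19.6]
tool_rot: [[1.0, 0.028, 0.002], [0.028, -1.0, 0.0], [0.002, -0.0, -1.0]]
wrist_force: [-1.0, -0.1, 7.1]
width: 0.568
grasp_force: 12.0
```

```bash
python3 -m crank '{"steps":[0,0,0.5,0,0,0,0.2, 0,0,1.2,0,0,0,0.2, 0,0,2,0,0,0,0.2, -1,1,2.2,0,0,-0.07,0.2, -1.8,1.8,2.2,0,0,-0.07,0.2, -2.5,2.6,2.2,0,0,-0.07,0.2, -3.1,3.5,2.2,0,0,-0.07,0.2, -3.6,4.2,2.2,0,0,-0.07,0.2, -3.6,4.345,2.2,0,0,-0.07,0.2,-3.6,4.345,2.2,0,0,-0.07,0.2, -3.6,4.345,2.2,0,0,-0.07,0.2]}'; python3 - <<'E'
from h import *
ims=[]
for n in("top","scene"):
    im,d=get_image(n); np.savez(n+"1.npz",im=im,d=d); ims.append(cv2.resize(im,(400,300)))
cv2.imwrite("pics/b.png",np.hstack(ims)); s=get_state(); print(s["eef_pos"],s["wrist_force"],s["grasp_force"])
E
```

```text
time_s: 4.85
eef_pos: [455.8, 314.8, 150.4]
tool_rot: [[0.999, -0.043, 0.0], [-0.043, -0.999, -0.001], [0.0, 0.001, -1.0]]
wrist_force: [0.4, -0.3, -1.1]
width: 0.566
grasp_force: 12.0
[456.21056649 314.26419445 150.40674423] [ 0.13941199  0.2387856  -1.09012555] 11.999788284301758
```

View pics/b.png

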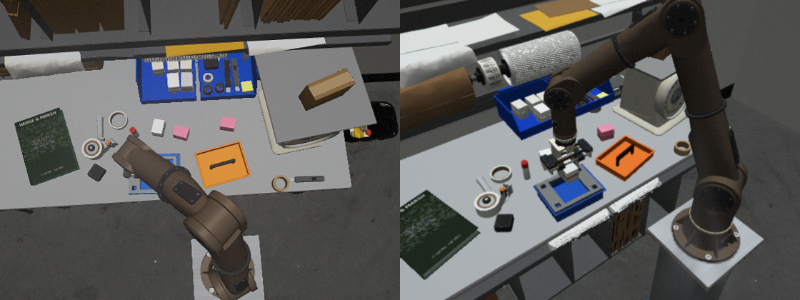

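The pack hangs centred over the collar opening, with 1.1 N of weight on the wrist. Now I'll lower it.

```bash
python3 -m crank '{"steps":[0,0.01,-0.5,0,0,0,0.2, 0,0.01,-1,0,0,0,0.2, 0,0.01,-1.4,0,0,0,0.2, 0,0.01,-1.7,0,0,0,0.2, 0,0.01,-1.9,0,0,0,0.2, 0,0.01,-2.05,0,0,0,0.2, 0,0.01,-2.08,0,0,0,0.2, 0,0.01,-2.08,0,0,0,0.2]}'
```

```text
time_s: 5.95
eef_pos: [455.6, 316.5, 26.1]
tool_rot: [[0.999, -0.042, 0.0], [-0.042, -0.999, 0.0], [0.0, -0.0, -1.0]]
wrist_force: [0.7, 1.0, -2.0]
width: 0.569
grasp_force: 12.0
```

```bash
python3 -m crank '{"steps":[0,0,-0.02,0,0,0,0.2, 0,0,-0.02,0,0,0,0.2]}'
```

```text
time_s: 6.2
eef_pos: [455.5, 316.5, 24.8]
tool_rot: [[0.999, -0.042, 0.0], [-0.042, -0.999, 0.0], [0.0, -0.0, -1.0]]
wrist_force: [0.3, 0.1, -0.7]
width: 0.566
grasp_force: 12.0
```

```bash
python3 -m crank '{"steps":[0,0,-0.015,0,0,0,0.2, 0,0,-0.015,0,0,0,-0.3, 0,0,-0.015,0,0,0,-0.3, 0,0,-0.015,0,0,0,-0.3]}'
```

```text
time_s: 6.7
eef_pos: [455.4, 316.3, 23.6]
tool_rot: [[0.999, -0.042, -0.0], [-0.042, -0.999, -0.0], [-0.0, 0.0, -1.0]]
wrist_force: [-0.4, -0.2, -0.2]
width: 0.649
grasp_force: 0.0
```

```bash
python3 -m crank '{"steps":[0,0,0.3,0,0,0,-0.3, 0,0,0.8,0,0,0,-0.3, 0,0,1.6,0,0,0,-0.3, 0,0,2.5,0,0,0.2,-0.3, 0,-1,3,0,0,0.4,-0.3, 0.2,-2,3,0,0,0.6,-0.3, 0.3,-3,3,0,0,0.8,-0.3, 0.4,-4,3,0,0,1,-0.3, 0.5,-5,3,0,0,1.2,-0.3, 0.55,-5.47,3,0,0,1.4,-0.3, 0.55,-5.47,3,0,0,1.6,-0.3, 0.55,-5.47,3,0,0,1.8,-0.3]}'
```

```text
time_s: 8.2
eef_pos: [488.4, -13.0, 204.8]
tool_rot: [[0.019, 1.0, 0.001], [1.0, -0.019, -0.001], [-0.001, 0.001, -1.0]]
wrist_force: [-0.3, -0.1, -0.1]
width: 0.648
grasp_force: 0.0
```

```bash
python3 -m crank '{"steps":[0,0,0,0,0,0.17,-0.3, 0,0,0,0,0,0.17,-0.3, 0,0,0,0,0,0.17,-0.3]}'; python3 - <<'E'
from h import *
ims=[]
for n in("top","scene"):
    im,d=get_image(n); np.savez(n+"0.npz",im=im,d=d)
a=np.load("top0.npz")["im"][190:290,160:370];b=np.load("scene0.npz")["im"][200:310,170:370]
cv2.imwrite("pics/c.png",np.vstack([cv2.resize(a,(600,286)),cv2.resize(b,(546,300))[:, :].copy() if 0 else cv2.resize(b,(600,312))]))
E
sed 's/near(458,314,140)&(z>66)&(z<82)&(S<60)/near(458,314,140)\&(z>68)\&(z<82)\&(S<60)/' m.py > m2.py; python3 m2.py 2>&1 | grep -A6 -E "==|bar"
```

```text
time_s: 8.57
eef_pos: [488.4, -11.9, 204.2]
tool_rot: [[-0.143, 0.99, 0.001], [0.99, 0.143, -0.0], [-0.0, 0.001, -1.0]]
wrist_force: [-0.8, -0.0, 0.6]
width: 0.65
grasp_force: 0.0
== top
Traceback (most recent call last):
  File "m2.py", line 8, in <module>
    m=near(672,55,55)&(z>50)&(z<66)&(V>130)&(S<50); m=big(m)
                                                      ~~~^^^
  File "h.py", line 27, in big
    n,l,s,_=cv2.connectedComponentsWithStats(m.astype(np.uint8)); return l==1+np.argmax(s[1:,4])
                                                                              ~~~~~~~~~^^^^^^^^^
ValueError: attempt to get argmax of an empty sequence
```

View pics/c.png

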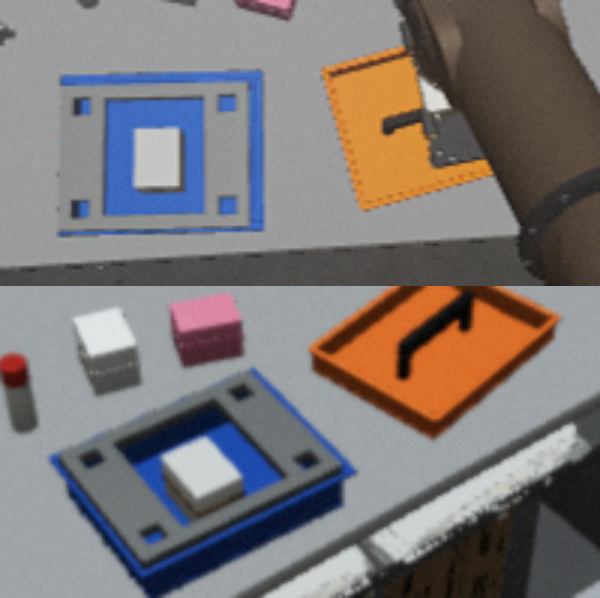

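Pack stands upright in the middle of the tote, clear of the collar. In the stacked crop, top part, the sockets are at (82,105), (228,103), (81,208) and (228,205). Next is the tray handle.

```bash
python3 -m crank '{"steps":[0,0,-0.6,0,0,0.06,-0.3, 0,0,-1.3,0,0,0.06,-0.3, 0,0,-2,0,0,0.06,-0.3, 0,0,-2.4,0,0,0.06,-0.3, 0,0,-2.7,0,0,0.06,-0.3, 0,0,-2.74,0,0,0.06,-0.3, 0,0,-2.74,0,0,0.06,-0.3]}'
```

```text
time_s: 9.55
eef_pos: [488.7, -11.7, 39.7]
tool_rot: [[-0.205, 0.979, 0.0], [0.979, 0.205, -0.0], [-0.0, 0.0, -1.0]]
wrist_force: [-0.2, 0.6, 0.9]
width: 0.651
grasp_force: 0.0
```

```bash
python3 -m crank '{"steps":[0,0,0,0,0,0,0.6, 0,0,0,0,0,0,0.85, 0,0,0,0,0,0,0.85, 0,0,0,0,0,0,0.85, 0,0,0,0,0,0,0.85]}' 45; python3 -m crank '{"steps":[0,0,0.1,0,0,0,0.85, 0,0,0.4,0,0,0,0.85, 0,0,0.9,0,0,0,0.85, 0,0,1.5,0,0,0,0.85, 0,0,2,0,0,0,0.85, 0,0,2,0,0,0,0.85, 0,0,2,0,0,0,0.85]}'
```

```text
time_s: 10.18
eef_pos: [488.6, -11.8, 39.3]
tool_rot: [[-0.206, 0.979, 0.001], [0.979, 0.206, 0.0], [0.0, 0.001, -1.0]]
wrist_force: [1.0, -0.1, -0.9]
width: 0.155
grasp_force: 0.7
time_s: 11.05
eef_pos: [487.5, -12.2, 158.2]
tool_rot: [[-0.206, 0.979, -0.002], [0.979, 0.206, -0.0], [0.0, -0.002, -1.0]]
wrist_force: [-0.3, -0.0, -3.6]
width: 0.15
grasp_force: 45.0
```

```bash
python3 -m crank '{"steps":[-0.1,0.8,0,0,0,-0.1,0.85, -0.2,1.7,0,0,0,-0.2,0.85, -0.3,2.6,0,0,0,-0.25,0.85, -0.4,3.5,0,0,0,-0.25,0.85, -0.5,4.4,0,0,0,-0.25,0.85, -0.52,5.1,0,0,0,-0.25,0.85, -0.52,5.475,0,0,0,-0.25,0.85, -0.52,5.475,0,0,0,-0.25,0.85, -0.52,5.475,-0.3,0,0,-0.25,0.85, -0.52,5.475,-0.4,0,0,-0.25,0.85, -0.52,5.475,-0.4,0,0,-0.25,0.85]}'; python3 - <<'E'
from h import *
for n in("top","scene"):
    im,d=get_image(n); np.savez(n+"2.npz",im=im,d=d)
a=np.load("top2.npz")["im"][190:290,150:290];b=np.load("scene2.npz")["im"][180:310,150:330]
cv2.imwrite("pics/d.png",np.hstack([cv2.resize(a,(340,243)) if 0 else cv2.copyMakeBorder(cv2.resize(a,(340,243)),0,177,0,0,cv2.BORDER_CONSTANT),cv2.resize(b,(455,420))]))
E
```

```text
time_s: 12.42
eef_pos: [456.9, 315.2, 134.0]
tool_rot: [[0.044, 0.999, -0.002], [0.999, -0.044, -0.002], [-0.002, -0.002, -1.0]]
wrist_force: [-0.2, -0.1, -4.2]
width: 0.145
grasp_force: 45.0
```

View pics/d.png

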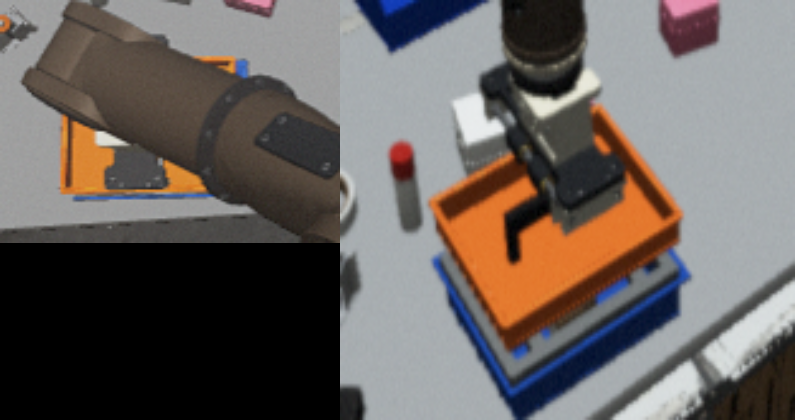

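The tray hangs level over the collar. A quick pose check from the rim comes before I lower it.

```bash
python3 - <<'E'
from h import *
for n in("top","scene"):
    a=np.load(n+"2.npz");im,d=a["im"],a["d"];P=cloud(n,d);P[d==0]=np.nan
    z=P[...,2];H,S,V=cv2.split(cv2.cvtColor(im,cv2.COLOR_BGR2HSV))
    m=(abs(P[...,0]-456)<150)&(abs(P[...,1]-316)<160)&(H>3)&(H<22)&(S>150)&(z>133)&(z<152)
    q=P[m]; r=cv2.minAreaRect(q[:,:2].astype(np.float32)); print(n,r,len(q),np.median(q[:,2]))
    v,u=np.nonzero((abs(P[...,0]-456)<150)&(abs(P[...,1]-316)<160)&(H>3)&(H<22)&(S>150)&(z>125)); 
    q=planepts(n,m,141); print(cv2.minAreaRect(q))
    A=np.c_[P[m][:,:2]-[456,316],np.ones(m.sum())]; print("tilt",np.linalg.lstsq(A,P[m][:,2],rcond=None)[0])
E
```

```text
top ((456.6784362792969, 315.19732666015625), (225.24472045898438, 176.91146850585938), 87.6271743774414) 236 142.45387052537586
((456.7892150878906, 315.0562744140625), (225.1251220703125, 176.30337524414062), 87.6402359008789)
tilt [-2.04367175e-03 -4.02698632e-03  1.42367121e+02]
scene ((456.86376953125, 313.0604248046875), (229.4595184326172, 184.61570739746094), 87.6867446899414) 718 142.79182346218556
((455.4476318359375, 313.72332763671875), (227.91357421875, 184.49913024902344), 86.69872283935547)
tilt [-6.97787564e-03  4.68141990e-03  1.41825797e+02]
```

```bash
python3 -m crank '{"steps":[0,0.02,-0.1,0,0,0,0.85, 0,0.02,-0.2,0,0,0,0.85, 0,0.02,-0.28,0,0,0,0.85, 0,0.02,-0.28,0,0,0,0.85]}'; python3 -m crank '{"steps":[0,0,-0.03,0,0,0,0.85, 0,0,-0.06,0,0,0,0.85,0,0,-0.06,0,0,0,0.85]}'
```

```text
time_s: 13.02
eef_pos: [456.9, 317.6, 117.9]
tool_rot: [[0.043, 0.999, -0.001], [0.999, -0.043, -0.001], [-0.001, -0.001, -1.0]]
wrist_force: [-0.0, -0.1, -4.4]
width: 0.146
grasp_force: 45.0
time_s: 13.4
eef_pos: [457.1, 317.8, 114.8]
tool_rot: [[0.043, 0.999, -0.0], [0.999, -0.043, -0.0], [-0.0, -0.0, -1.0]]
wrist_force: [0.1, -0.4, -5.1]
width: 0.152
grasp_force: 45.0
```

```bash
python3 -m crank '{"steps":[-0.01,-0.02,0,0,0,0,0.85, -0.01,-0.02,-0.03,0,0,0,0.85,-0.01,-0.02,-0.03,0,0,0,0.85]}'; python3 -m crank '{"steps":[0,0,-0.03,0,0,0,0.85,0,0,-0.03,0,0,0,0.85]}'
```

```text
time_s: 13.78
eef_pos: [456.5, 316.5, 112.9]
tool_rot: [[0.043, 0.999, -0.0], [0.999, -0.043, -0.0], [-0.0, -0.0, -1.0]]
wrist_force: [-0.2, -0.1, -4.3]
width: 0.15
grasp_force: 45.0
time_s: 14.02
eef_pos: [456.5, 316.5, 111.1]
tool_rot: [[0.043, 0.999, -0.0], [0.999, -0.043, -0.0], [-0.0, -0.0, -1.0]]
wrist_force: [-0.1, -1.0, -4.5]
width: 0.15
grasp_force: 45.0
```

```bash
python3 -m crank '{"steps":[0,0,-0.03,0,0,0,0.85,0,0,-0.03,0,0,0,0.85]}'; python3 -m crank '{"steps":[0,0,-0.03,0,0,0,0.85,0,0,-0.03,0,0,0,0.85]}';  python3 -m crank '{"steps":[0,0,-0.025,0,0,0,0.85,0,0,-0.025,0,0,0,0.85]}'
```

```text
time_s: 14.28
eef_pos: [456.5, 316.6, 109.3]
tool_rot: [[0.043, 0.999, -0.0], [0.999, -0.043, -0.0], [-0.0, -0.0, -1.0]]
wrist_force: [0.7, -0.5, -4.3]
width: 0.148
grasp_force: 45.0
time_s: 14.52
eef_pos: [456.5, 316.5, 107.5]
tool_rot: [[0.043, 0.999, -0.0], [0.999, -0.043, -0.0], [-0.0, -0.0, -1.0]]
wrist_force: [-0.2, 0.3, -4.0]
width: 0.148
grasp_force: 45.0
time_s: 14.78
eef_pos: [456.5, 316.6, 106.0]
tool_rot: [[0.043, 0.999, -0.0], [0.999, -0.043, -0.0], [-0.0, -0.0, -1.0]]
wrist_force: [0.3, -0.5, -3.7]
width: 0.15
grasp_force: 45.0
```

The lugs have gone into the sockets without contact. I'll keep going in small steps to the floor stop.

```bash
for i in 1; do python3 -m crank '{"steps":[0,0,-0.025,0,0,0,0.85,0,0,-0.025,0,0,0,0.85]}' | grep -E "eef|wrist"; done; python3 -m crank '{"steps":[0,0,-0.015,0,0,0,0.85,0,0,-0.015,0,0,0,0.85]}'| grep -E "eef|wrist"
```

```text
eef_pos: [456.5, 316.6, 104.5]
wrist_force: [-0.7, -0.2, -4.0]
eef_pos: [456.5, 316.6, 103.7]
wrist_force: [-0.3, 0.2, -4.4]
```

```bash
python3 -m crank '{"steps":[0,0,-0.01,0,0,0,0.85,0,0,-0.01,0,0,0,0.85]}'| grep -E "eef|wrist"
```

```text
eef_pos: [456.5, 316.6, 103.1]
wrist_force: [0.3, -0.9, -4.2]
```

```bash
python3 -m crank '{"steps":[0,0,-0.01,0,0,0,0.85,0,0,-0.01,0,0,0,0.85]}'| grep -E "eef|wrist"; python3 -m crank '{"steps":[0,0,-0.01,0,0,0,0.85,0,0,-0.01,0,0,0,0.85]}'| grep -E "eef|wrist"
```

```text
eef_pos: [456.6, 316.6, 102.5]
wrist_force: [0.3, -1.3, -3.6]
eef_pos: [456.6, 316.7, 102.3]
wrist_force: [-1.9, -1.7, 1.6]
```

```bash
python3 -m crank '{"steps":[0,0,-0.01,0,0,0,0.85,0,0,-0.01,0,0,0,0.85]}'| grep -E "eef|wrist"
```

```text
eef_pos: [456.7, 316.7, 102.2]
wrist_force: [-3.8, -3.3, 8.8]
```

The floor stop came at TCP z 102.3, which is exactly home (grasped at 39.3 with the origin at 11, so 74 + 28.3). I'll check the rim height by camera, then release.

```bash
cat > rim.py <<'E'
from h import *
for n in("top","scene"):
    im,d=get_image(n);np.savez(n+"3.npz",im=im,d=d);P=cloud(n,d);P[d==0]=np.nan
    z=P[...,2];H,S,V=cv2.split(cv2.cvtColor(im,cv2.COLOR_BGR2HSV))
    m=(abs(P[...,0]-456)<150)&(abs(P[...,1]-316)<160)&(H>3)&(H<22)&(S>150)&(z>102)&(z<120)
    q=P[m];A=np.c_[q[:,:2]-[456,316],np.ones(m.sum())]
    print(n,cv2.minAreaRect(q[:,:2].astype(np.float32)),"rim z",np.median(q[:,2]),"tilt",np.linalg.lstsq(A,q[:,2],rcond=None)[0])
E
python3 rim.py; python3 -m crank '{"steps":[0,0,0,0,0,0,0.85,0,0,0,0,0,0,0.85]}'
```

```text
top ((456.1735534667969, 317.4917297363281), (225.22042846679688, 177.1625213623047), 87.71834564208984) rim z 110.04931220334193 tilt [-9.88591551e-03 -3.18263229e-03  1.09842271e+02]
scene ((454.224853515625, 315.592041015625), (227.35498046875, 179.74232482910156), 87.04075622558594) rim z 110.22339624443237 tilt [-6.09696890e-03  5.35431870e-03  1.09612631e+02]
time_s: 16.62
eef_pos: [456.6, 316.7, 102.2]
tool_rot: [[0.043, 0.999, 0.001], [0.999, -0.043, -0.0], [0.0, 0.001, -1.0]]
wrist_force: [-2.7, -2.8, 8.6]
width: 0.146
grasp_force: 45.0
```

The rim is at z 110, so the tray is home and level. Release and retreat.

```bash
python3 -m crank '{"steps":[0,0,0,0,0,0,0.3,0,0,0,0,0,0,0,0,0,0,0,0,0,-0.2,0,0,0,0,0,0,-0.2]}'; python3 -m crank '{"steps":[0,0,0.3,0,0,0,-0.2, 0,0,0.8,0,0,0,-0.2, 0,0,1.6,0,0,0,-0.2, 0,0,2.4,0,0,0,-0.2, 0,-1,2.6,0,0,0,-0.2, 0,-2,2.6,0,0,0,-0.2, 0,-3,2.6,0,0,0,-0.2, 0,-4,2.6,0,0,0,-0.2, 0,-5,2.6,0,0,0,-0.2, 0,-6,2.6,0,0,0,-0.2, 0,-6,2.6,0,0,0,-0.2, 0,-6,2.6,0,0,0,-0.2]}'; python3 rim.py; python3 - <<'E'
from h import *
a=np.load("top3.npz")["im"][140:280,120:470];b=np.load("scene3.npz")["im"][165:310,100:300]
cv2.imwrite("pics/e.png",np.vstack([cv2.resize(a,(600,240)),cv2.resize(b,(480,348))[:,:480] if 0 else cv2.copyMakeBorder(cv2.resize(b,(480,348)),0,0,0,120,cv2.BORDER_CONSTANT)]))
E
```

```text
time_s: 17.12
eef_pos: [456.6, 316.6, 101.3]
tool_rot: [[0.043, 0.999, 0.0], [0.999, -0.043, 0.0], [0.0, 0.0, -1.0]]
wrist_force: [-0.7, 0.6, -0.3]
width: 0.533
grasp_force: 0.0
time_s: 18.62
eef_pos: [456.7, -42.6, 258.2]
tool_rot: [[0.043, 0.999, 0.001], [0.999, -0.043, 0.0], [0.001, 0.001, -1.0]]
wrist_force: [0.1, 0.6, -0.5]
width: 0.597
grasp_force: 0.0
top ((456.71258544921875, 317.2308349609375), (225.3055877685547, 177.4168701171875), 87.61798095703125) rim z 110.5163530061725 tilt [2.56641414e-04 1.80326769e-03 1.10456714e+02]
scene ((455.9867858886719, 314.7310791015625), (228.43519592285156, 181.40806579589844), 87.7798080444336) rim z 110.43228523228332 tilt [-7.32470109e-03  3.13733847e-03  1.10061936e+02]
```

View pics/e.png

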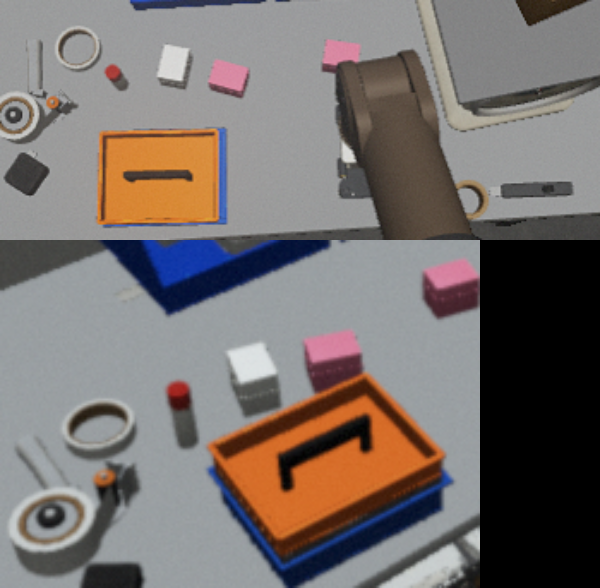

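The tray lies flat on the tote (centre about (160,177) in the top part), with the rim level at z 110. The other things are where they were, and the gripper is clear. Handing in.

```bash
python3 -c "
from plant import *
print(sign_off())"
```

```text
the job is handed in; nothing more can be done
None
```

The job is handed in at about 19 s: the banded pack stands upright in the tote, the tray was let go only once its lugs were in and it lay fully home (rim level at z 110, peak reading about 9 N), and I moved nothing else.

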